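# Set the wet-painted top disc on the free drying stand

### The arm

A 7-joint arm with a two-finger parallel gripper is mounted at the origin on the work surface. World frame = base frame: x ahead of the robot, y to its left, z up, the work surface at z = 0. Lengths are in m, angles in rad, forces in N, time in s.
With the tool pointing down it reaches from about 0.425 to 0.825 m from the base axis. Payload 3.6 kg.
Tool frame: the origin (TCP) lies where the fingers leave the gripper's body, on its centre line; the fingertips stand 73 mm ahead of it and the grasp point (between the pads) lies 54 mm ahead of it; x points along the fingers, y is the direction in which the jaws open and shut, and the axes are right-handed (so a half turn about x gives the same grasp; the last joint's range is limited). The gripper opens to 85 mm and grips with 20 to 120 N. Pads are 22 mm wide; open, the fingers measure 114 mm over their backs; the gripper's body (76 mm by 85 mm) begins 54 mm behind the grasp point. The pads swing forward as they close: fully open they stand 13 mm farther back than shut.
Start: joints at [-1.226, 0.615, -0.013, 1.423, 0.008, 1.103, -0.04], TCP at [0.236, 0.606, 0.304] pointing down, gripper open.
Joint ranges: [-3.12, 3.12], [-0.3, 2.06], [-1.34, 1.32], [0.26, 2.42], [-1.36, 4.5], [0.01, 1.98], [-2.84, 2.84]. Speed limits (rad/s): [2.79, 2.79, 3.14, 3.14, 3.14, 3.14, 3.14].

### API

Orientations are given as a unit quaternion [x, y, z, w].
In Python, from station import arm, snapshot, camera_info, ticket gives the robot as it stands. Calls block until the motion is done:
- arm.movep(position, orientation): joint-space move of the TCP to a pose.
- arm.line_to(position, velocity=0.15, ori=None): straight line of the TCP; ori=None keeps the orientation; velocity is the mean speed in m/s.
- arm.move_j(angles): joint-space move.
- arm.move_gripper(opening, effort=None): opening from 0.0 (shut) to 1.0 (fully open); effort is the grip in N (None keeps the last); returns when the fingers have stopped.
- arm.pause(seconds).
- arm.ik(position, orientation): joint angles nearest the present ones, or None.
- snapshot(name): name is "scene" or "top" or "wrist"; returns the picture (384x512x3 uint8, blue, green, red); there is no depth.
- camera_info(name): a dict with "fx", "fy", "cx", "cy" (pixels), "R" (3x3) and "t" (3): a world point X has camera coordinates R X + t; the wrist camera has in their place "T_tool_cam" (4x4, takes a point from camera to tool coordinates, whose origin is the TCP and whose axes are the tool frame's). Camera axes: x right, y down, z forward; pixel columns grow to the right and rows downward; lengths in m; the calibration is good to about 2 mm. A picture is of the moment at which its call begins: read the wrist's pose just before it. camera_info takes no time and is no camera call.
A pose or a line that the arm cannot do raises arm.MotionError and nothing moves.
- ticket.finish_job(): hands the job in, once; it reports no verdict.
Readings, each from a call of its own:
- arm.read_time(): time.
- arm.read_joint_positions(): joint angles.
- arm.read_dq(): joint speeds.
- arm.read_effort(): joint torques, N m.
- arm.read_tool_pos(): TCP position.
- arm.read_eef_rot(): TCP orientation.
- arm.read_ft_force(): force on the tool from outside, world axes, zero at the start.
- arm.read_wrist_torque(): the same for the moment, N m.
- arm.read_opening(): opening from 0.0 (shut) to 1.0 (fully open).
Only numpy, scipy, OpenCV 4.12 (cv2) and the standard library are available. Lean on these libraries where they do the work, as an engineer would, in place of code of your own. Each camera call takes 0.05 s, during which the arm holds its last target. There are 200 camera calls.

### The job

Take the forked lifter by its handle and carry the freshly painted red and yellow disc lying on it, kept level, to the empty drying stand, setting it down centred on the post by lowering the fork around the post. Then draw the lifter out from under the disc and lay it flat on the bench, clear of the stand. Never touch the wet disc with the gripper, and leave the finished blue and green disc where it is.

Things in the scene. Friction and masses are not known exactly. Their poses are not given: they have to be found in the camera images.
- lifter: Loose forked lifter, 150 g. Origin: on its underside, below the grip; x to the fork's tips, z up. Wooden handle, 22 mm wide, 38 tall (from the underside up), x -75 to 35, brass end to -89; loaded it balances near x 5: grip there, 25 above the underside. Metal fork z 0 to 4, 76 wide: bridge x 20 to 50, two tines 12 wide to x 130, 52 apart. The disc lies across the tines near x 90, y 0.
- disc: The freshly painted spinning-top disc with red and yellow rings, loose, about 40 g: a flat wooden disc 80 mm in diameter and 12 mm thick (the dark dot at its centre is only a mark). Origin: centre of its underside; z up. It starts lying on the lifter's tines, held by friction only.
- stand: Empty drying stand, fixed: a round dark wooden foot 80 mm in diameter and 12 mm tall, with an upright pale round post 28 mm in diameter whose flat top is 60 mm above the bench. Origin: on the bench, on the post's axis; z up. The post fits between the lifter's tines with 12 mm to spare on each side. The bench between stands and robot is clear; a doll and a jar stand over 0.1 m beyond.
- disc_done: The finished disc, blue and green rings, loose, 80 mm in diameter, 12 mm thick, lying on top of the other stand, which is like the empty one and stands 0.13 to 0.3 m to its left or right. Origin: centre of its underside, 60 mm above the bench. To be left alone.
Things that resemble listed ones, but are neither listed nor needed, are in the scene too. Several things look just like the lifter: the one meant starts farthest from the robot's base.

How it is judged:
By the outcome, as a careful person would: the job done as asked, in the order asked, and still so for the second after the job is handed in, with the robot touching nothing.
It also fails if it takes over 51 s, if anything falls off the work surface, if the arm or the gripper's body presses on something with over 40 N, if the wrist force passes 120 N, or if a joint passes its speed limit or range.

## Working session

There is one attempt and no reset: what is moved stays moved. The work goes in short steps, each a Python script; the robot and the scene stay as the last script left them, time stands still between calls to the robot, and variables do not carry over. Pictures are saved under pics/ and viewed, about 8 in all and at most 12, crops included, and the job is handed in when it is done.

```bash
mkdir -p pics; python3 - <<'E'
from station import *
import cv2
for n in("scene","top"):
    cv2.imwrite(f"pics/{n}0.png",cv2.resize(snapshot(n),(800,600)) if 0 else snapshot(n)); c=camera_info(n); print(n,c)
print(camera_info("wrist"),arm.read_time(),arm.read_eef_rot())
E
```

```text
scene {'fx': 383.58901469326577, 'fy': 383.58901469326577, 'cx': 257.88669431773314, 'cy': 188.14130441698995, 'R': array([[-0.38998888,  0.92063763,  0.01830409],
       [ 0.58120679,  0.26152425, -0.77058662],
       [-0.714218  , -0.28988175, -0.63707239]]), 't': array([ 0.19311957, -0.2398522 ,  1.28742273])}
top {'fx': 445.7739704639169, 'fy': 445.7739704639169, 'cx': 259.41093318732317, 'cy': 187.14106059998963, 'R': array([[ 0.02744015, -0.99954098,  0.0128399 ],
       [-0.99432089, -0.0286136 , -0.10250481],
       [ 0.10282515, -0.00995424, -0.99464964]]), 't': array([-0.03142263,  0.48497955,  0.97465599])}
{'fx': 331.71657053636534, 'fy': 331.71657053636534, 'cx': 261.7078754002919, 'cy': 188.38166525003265, 'T_tool_cam': array([[ 1.93180524e-04, -3.27567858e-01,  9.44827635e-01,
        -7.05174679e-02],
       [ 9.99999950e-01, -1.72025543e-04, -2.64101666e-04,
         2.92029933e-04],
       [ 2.49045704e-04,  9.44827640e-01,  3.27567809e-01,
        -8.39370193e-02],
       [ 0.00000000e+00,  0.00000000e+00,  0.00000000e+00,
         1.00000000e+00]])} 0.1 [ 0.12952855  0.69514589 -0.13114197  0.69483547]
```

View pics/top0.png

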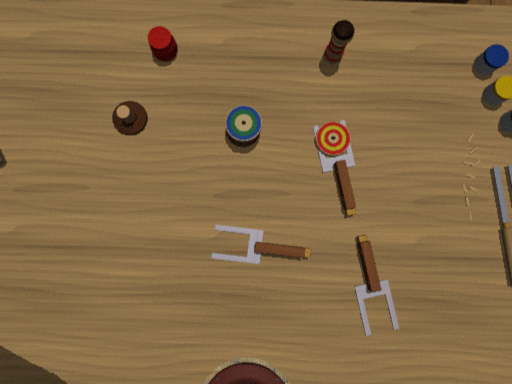

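View pics/scene0.png

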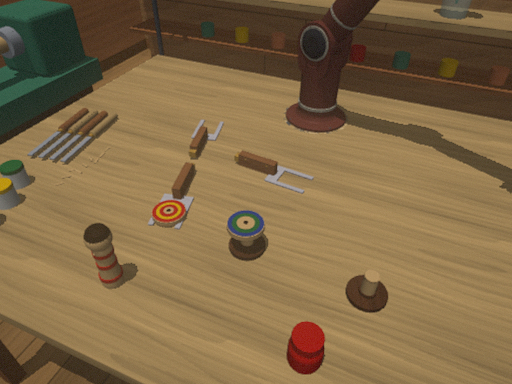

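Top view: the painted disc is at about (333,139) on the farthest lifter, whose handle runs to (350,212). The empty stand's post top is at about (124,113), the finished disc at (243,123), and two decoy lifters lie nearer the robot.

```bash
cat > h.py <<'E'
from station import *
import numpy as np, cv2
from scipy.spatial.transform import Rotation as Ro
def ray(n,uv,z,tool=None):
    c=camera_info(n); d=np.array([(uv[0]-c["cx"])/c["fx"],(uv[1]-c["cy"])/c["fy"],1])
    if n=="wrist":
        T=c["T_tool_cam"]; p,q=tool; R=Ro.from_quat(q).as_matrix()
        o=R@T[:3,3]+p; d=R@T[:3,:3]@d
    else: o=-c["R"].T@c["t"]; d=c["R"].T@d
    return o+d*(z-o[2])/d[2]
def pose(): return np.array(arm.read_tool_pos()),np.array(arm.read_eef_rot())
def down(yaw,pitch=0):
    "tool x down, tool y (jaws) at angle yaw+90deg; yaw=direction of lifter x"
    x=np.array([0,0,-1.]); y=np.array([-np.sin(yaw),np.cos(yaw),0]); 
    return Ro.from_matrix(np.c_[x,y,np.cross(x,y)])
E
python3 - <<'E'
from h import *
for k,uv,z in [("disc",(333,139),.016),("hend",(350,212),.03),("hstart",(341,162),.038),("post",(124,113),.06),("foot",(130,118),.012),("done",(243,123),.072)]:
    print(k,ray("top",uv,z).round(4))
for k,uv,z in [("disc",(169,211),.016),("post",(372,276),.06),("foot",(367,292),.012),("done",(246,224),.072)]:
    print("s",k,ray("scene",uv,z).round(4))
im=snapshot("top"); cv2.imwrite("pics/c1.png",cv2.resize(im[100:230,290:390],None,fx=4,fy=4,interpolation=cv2.INTER_CUBIC)); 
p,q=pose(); print(Ro.from_quat(q).as_matrix().round(3))
E
```

```text
disc [ 0.6024 -0.1836  0.016 ]
hend [ 0.4354 -0.2207  0.03  ]
hstart [ 0.546  -0.1982  0.038 ]
post [0.6369 0.2839 0.06  ]
foot [0.6383 0.2841 0.012 ]
done [0.6196 0.0221 0.072 ]
s disc [ 0.6062 -0.1788  0.016 ]
s post [0.6409 0.2892 0.06  ]
s foot [0.6418 0.2897 0.012 ]
s done [0.6232 0.0262 0.072 ]
[[-0.001  0.362  0.932]
 [-0.002  0.932 -0.362]
 [-1.    -0.002  0.   ]]
```

View pics/c1.png

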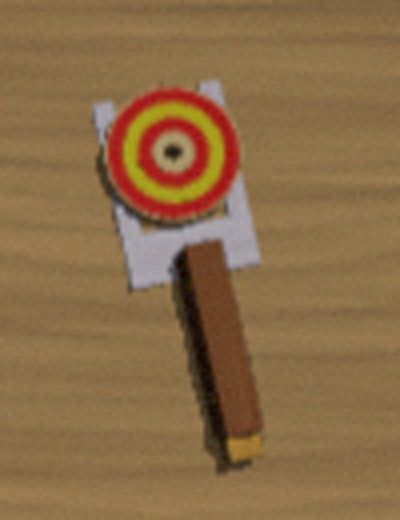

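```bash
python3 - <<'E'
from h import *
a=ray("top",(341,161),.038); b=ray("top",(351.5,208.7),.038)
d=(a-b)[:2]; yaw=np.arctan2(d[1],d[0]); o=b[:2]+d/np.linalg.norm(d)*.075
print("len",np.linalg.norm(d),"yaw",np.degrees(yaw),"origin",o)
disc=ray("top",(333,138.5),.016)[:2]; u=np.array([np.cos(yaw),np.sin(yaw)]); v=np.array([-u[1],u[0]])
print("disc in lifter",(disc-o)@u,(disc-o)@v)
g=o+.005*u
# feasibility at stand
st=np.array([.639,.286]); 
for s in (0,.15):
  for yw in np.radians([10,24,35]):
    w=np.array([np.cos(yw),np.sin(yw)]); p=st-w*(.085+s); print(np.degrees(yw),s,p,np.round(arm.ik([*p,.114],down(yw).as_quat().tolist()),2))
arm.movep([*g,.2],down(yaw).as_quat().tolist()); print(arm.read_joint_positions(),pose(),arm.read_time())
p=pose(); im=snapshot("wrist"); cv2.imwrite("pics/w1.png",im); np.savez("w1.npz",p=p[0],q=p[1])
E
```

```text
len 0.10860775764286196 yaw 12.852345995860775 origin [ 0.51546199 -0.20560782]
disc in lifter 0.09084018247495664 0.0018922573958424795
10.0 0 [0.55529134 0.2712399 ] [-0.41  0.79 -0.13  1.69  0.16  0.66  1.12]
24.000000000000004 0 [0.56134864 0.25142739] [-0.35  0.79 -0.18  1.7   0.21  0.67  1.35]
35.0 0 [0.56937208 0.237246  ] [-0.3   0.8  -0.22  1.7   0.26  0.68  1.53]
10.0 0.15 [0.40757018 0.24519268] [-0.51  0.66 -0.11  2.1   0.17  0.4   0.98]
24.000000000000004 0.15 [0.42431682 0.19041689] [-0.37  0.65 -0.14  2.13  0.23  0.38  1.29]
35.0 0.15 [0.44649927 0.15120954] [-0.26  0.66 -0.17  2.11  0.27  0.4   1.53]
[ 0.32479037  0.59835226  0.01376082  1.81140167 -0.01258696  0.73165604
  2.14228823] (array([ 0.52085905, -0.20352309,  0.20005347]), array([-0.07955296,  0.70241251,  0.07989052,  0.70278411])) 3.1833
```

View pics/w1.png

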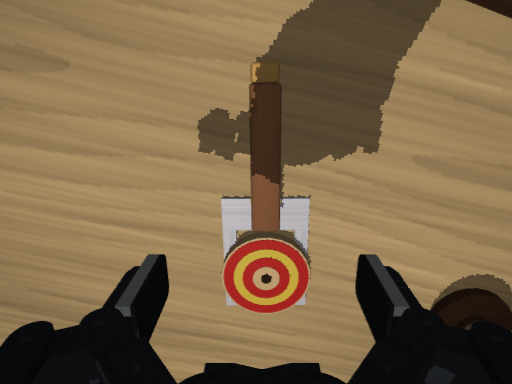

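Wrist view: the disc centre is at (266,278), tine tips at row 304, bridge rear edge at row 197 (columns 222–310), and the brass joint at (265,83). I'll check these against the given sizes.

```bash
python3 - <<'E'
from h import *
p=pose(); yaw=np.radians(12.852); g=p[0][:2]; u=np.array([np.cos(yaw),np.sin(yaw)]); v=np.array([-u[1],u[0]])
o=np.array([ 0.51546199,-0.20560782])
for k,uv,z,e in [("disc",(266,278),.016,"90,0"),("brassj",(265,83),.038,"-75,0"),("end",(265,64),.036,"-89"),("bridgeL",(222,197),.004,"20,+-38"),("bridgeR",(310,197),.004,"20"),("tipL",(227,305),.004,"130"),("tipR",(305,304),.004,"130"),("post?",(470,320),.072,"")]:
    w=ray("wrist",uv,z,p)[:2]; print(k,w.round(4),"lifter",((w-o)@u*1e3).round(1),((w-o)@v*1e3).round(1),"exp",e)
E
```

```text
disc [ 0.6071 -0.1799] lifter 95.1 4.7 exp 90,0
brassj [ 0.4446 -0.2189] lifter -72.1 2.8 exp -75,0
end [ 0.4329 -0.2216] lifter -84.0 2.8 exp -89
bridgeL [ 0.5445 -0.2332] lifter 22.1 -33.3 exp 20,+-38
bridgeR [ 0.5276 -0.1596] lifter 22.0 42.2 exp 20
tipL [ 0.6533 -0.2077] lifter 133.9 -32.7 exp 130
tipR [ 0.6352 -0.1344] lifter 132.6 42.8 exp 130
post? [ 0.5717 -0.035 ] lifter 92.8 153.9 exp
```

Sizes agree. The origin is about 3 mm forward and 4 mm left of the top-camera estimate, as the scene camera also suggests. Next: grasp and lift.

```bash
python3 - <<'E'
from h import *
y0=np.radians(12.852); u=np.array([np.cos(y0),np.sin(y0)]); v=np.array([-u[1],u[0]])
o=np.array([ 0.51546199,-0.20560782])+.0028*u+.0038*v
yaw=np.radians(13.4); u=np.array([np.cos(yaw),np.sin(yaw)]); g=o+.005*u; q=down(yaw).as_quat().tolist()
arm.move_gripper(.65,20)
arm.line_to([*g,.11],.15,q); arm.line_to([*g,.079],.06)
print(arm.read_ft_force())
arm.move_gripper(0,70); print("open",arm.read_opening(),arm.read_ft_force(),arm.read_time())
arm.line_to([*g,.2],.06); print(arm.read_ft_force(),arm.read_wrist_torque(),arm.read_opening(),arm.read_time())
p=pose(); im=snapshot("wrist"); s=snapshot("scene")[130:260,120:320]
cv2.imwrite("pics/w2.png",np.vstack([im[130:],cv2.resize(s,(512,333),interpolation=cv2.INTER_CUBIC)])); np.savez("w2.npz",p=p[0],q=p[1])
E
```

```text
[ 0.22579546 -0.22249341  0.36136699]
open 0.24405597206815724 [0.07493345 0.31138949 3.70464861] 5.4583
[ 0.61636443  0.91958123 -2.98604004] [-0.0717551   0.03185674 -0.04053713] 0.24618129596158952 7.625
```

View pics/w2.png

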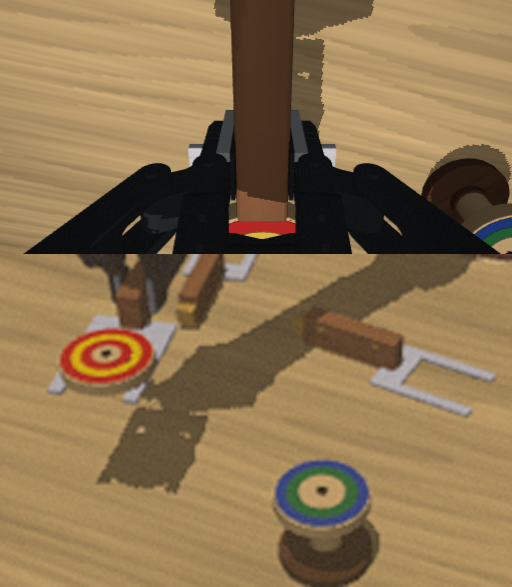

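```bash
python3 - <<'E'
from h import *
p=pose(); yaw=np.radians(13.4); u=np.array([np.cos(yaw),np.sin(yaw)]); v=np.array([-u[1],u[0]]); o=p[0][:2]-.005*u
print(p)
for k,uv,z in [("disc",(161.4,168.7),.137),("tipF",(142.3,182.3),.123),("tipR",(172.7,185.9),.123)]:
    w=ray("scene",uv,z)[:2]; print(k,w,((w-o)@u*1e3).round(1),((w-o)@v*1e3).round(1))
c=camera_info("scene"); 
for dz in (0,.01):
  X=np.array([*(o+.092*u),.137+dz]); x=c["R"]@X+c["t"]; print(x[:2]/x[2]*c["fx"]+[c["cx"],c["cy"]])
E
```

```text
(array([ 0.5221311 , -0.20005565,  0.19974872]), array([-0.0824318 ,  0.70243044,  0.0825954 ,  0.70212141]))
disc [ 0.60412612 -0.1809231 ] 89.2 -0.4
tipF [ 0.64580488 -0.20263553] 124.7 -31.2
tipR [ 0.62989771 -0.13817599] 124.2 35.2
[161.10532656 169.49207845]
[160.43293957 165.70811914]
```

The lifter is held level: the disc's predicted and seen rows agree within 1 px. Carrying to a stop 0.14 m short, sideways of the stand, for a look at the post.

```bash
python3 - <<'E'
from h import *
p=pose(); arm.line_to([*p[0][:2],.25],.1)
yaw=np.radians(24); u=np.array([np.cos(yaw),np.sin(yaw)]); v=np.array([-u[1],u[0]])
st=np.array([.641,.289]); t=st-.087*u-.14*v
arm.line_to([*t,.25],.12,down(yaw).as_quat().tolist()); arm.pause(.3)
p=pose(); print(p,arm.read_time(),arm.read_opening(),arm.read_ft_force()); im=snapshot("wrist"); s=snapshot("scene")
cv2.imwrite("pics/w3.png",im); cv2.imwrite("pics/s3.png",cv2.resize(s[100:330,180:420],None,fx=2.5,fy=2.5,interpolation=cv2.INTER_CUBIC))
E
```

```text
(array([0.61846302, 0.12561929, 0.25002039]), array([-0.1469625 ,  0.69166895,  0.14695748,  0.69166436])) 11.6583 0.2433971505200528 [ 0.10825735 -0.13253834 -1.55748572]
```

View pics/w3.png

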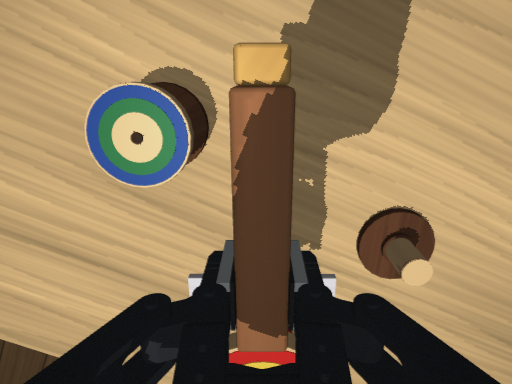

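View pics/s3.png

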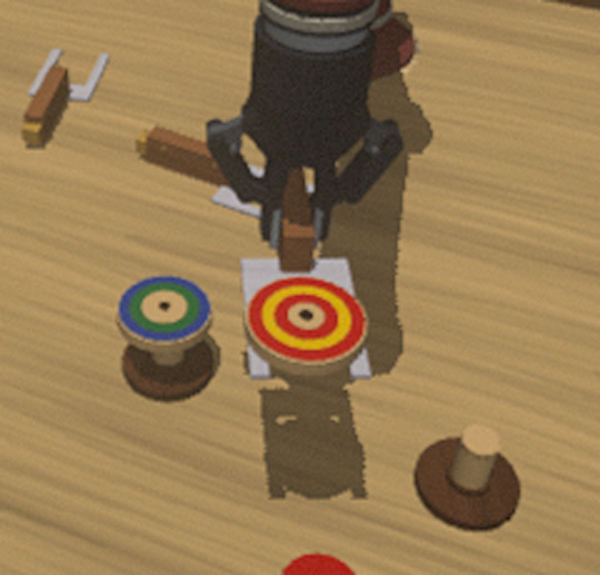

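Wrist view: post top at (417,273), foot at (396,244). In the scene view the disc is still level on the tines.

```bash
python3 - <<'E'
from h import *
p=pose(); yaw=np.radians(24); u=np.array([np.cos(yaw),np.sin(yaw)]); v=np.array([-u[1],u[0]]); g=p[0][:2]
print("post w",ray("wrist",(417,273),.06,p),"foot w",ray("wrist",(395.5,244),.012,p))
print("post s",ray("scene",(180+481/2.5,100+439/2.5),.06),"foot s",ray("scene",(180+467/2.5,100+484/2.5),.012))
w=ray("scene",(302.4,226),.187)[:2]; print("disc rel grip",((w-g)@u),((w-g)@v))
E
```

```text
post w [0.64144425 0.29055586 0.06      ] foot w [0.63897143 0.2874943  0.012     ]
post s [0.63972969 0.28971445 0.06      ] foot s [0.64558012 0.29002924 0.012     ]
disc rel grip 0.0837336875082016 4.9215823476206025e-06
```

```bash
python3 - <<'E'
from h import *
yaw=np.radians(24); u=np.array([np.cos(yaw),np.sin(yaw)])
t=np.array([.641,.2895])-.0855*u
arm.line_to([*t,.25],.1); arm.line_to([*t,.15],.1); arm.pause(.2)
print(pose()[0],arm.read_time(),arm.read_ft_force())
s=snapshot("scene")[210:330,310:430]; w=snapshot("top")[60:160,80:180]
cv2.imwrite("pics/s4.png",np.hstack([cv2.resize(s,(480,480),interpolation=cv2.INTER_CUBIC),cv2.resize(w,(300,480)) if 0 else np.vstack([cv2.resize(w,(300,300),interpolation=cv2.INTER_CUBIC),np.zeros((180,300,3),np.uint8)])]))
E
```

```text
[0.56314095 0.25487015 0.15063787] 14.6667 [-0.85563908  0.10780653 -1.44592671]
```

View pics/s4.png

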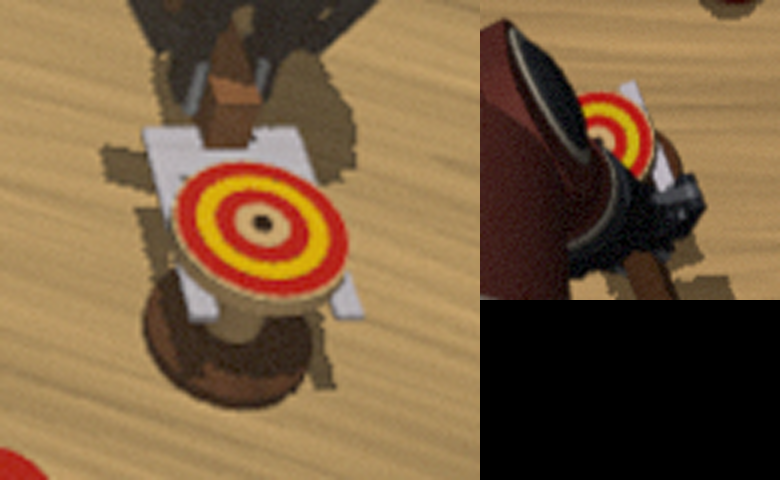

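```bash
python3 - <<'E'
from h import *
p=pose()[0]; w=ray("scene",(375.75,265.75),p[2]-.079+.016); print("disc",w)
e=np.array([.6405,.2897])-w[:2]; print("corr",e)
if np.linalg.norm(e)<.006:
    t=p[:2]+e
    arm.line_to([*t,.15],.05); arm.line_to([*t,.115],.04); arm.pause(.2)
    print(pose()[0],arm.read_ft_force(),arm.read_time())
    s=snapshot("scene")[210:330,310:430]; wr=snapshot("wrist")
    cv2.imwrite("pics/s5.png",cv2.resize(s,(480,480),interpolation=cv2.INTER_CUBIC))
E
```

```text
disc [0.63884586 0.28987737 0.08742605]
corr [ 0.00165414 -0.00017737]
[0.5648288  0.25466743 0.11531779] [-0.18624045  0.25889595 -1.42226655] 16.2417
```

View pics/s5.png

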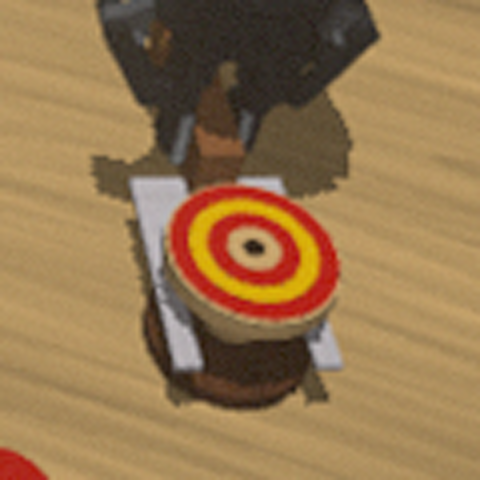

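Disc rests on the post with the fork about 20 mm below it. Next: draw out straight back and lay the lifter down.

```bash
python3 - <<'E'
from h import *
p=pose()[0]; print("disc",ray("scene",(373.75,271.75),.072))
yaw=np.radians(24); u=np.array([np.cos(yaw),np.sin(yaw)]); t=p[:2]-.155*u
arm.line_to([*t,.115],.07); print(arm.read_ft_force())
arm.line_to([*t,.084],.06)
z=.084
while z>.0765 and arm.read_ft_force()[2]<.8:
    z-=.001; arm.line_to([*t,z],.03)
print("z",z,pose()[0],arm.read_ft_force())
arm.move_gripper(.6); arm.pause(.2)
arm.line_to([*t,.25],.12); print(arm.read_time(),arm.read_ft_force(),arm.read_opening())
s=snapshot("scene"); cv2.imwrite("pics/s6.png",cv2.resize(s[90:330,120:430],None,fx=2.5,fy=2.5,interpolation=cv2.INTER_CUBIC))
E
```

```text
disc [0.64033898 0.28978408 0.072     ]
[ 0.66011132  0.73608516 -1.1133477 ]
z 0.079 [0.42325071 0.19159283 0.07947346] [-0.030409   -1.07329737  4.78921243]
22.8 [ 0.61744605 -0.78258194 -0.25383038] 0.6028068652926265
```

View pics/s6.png

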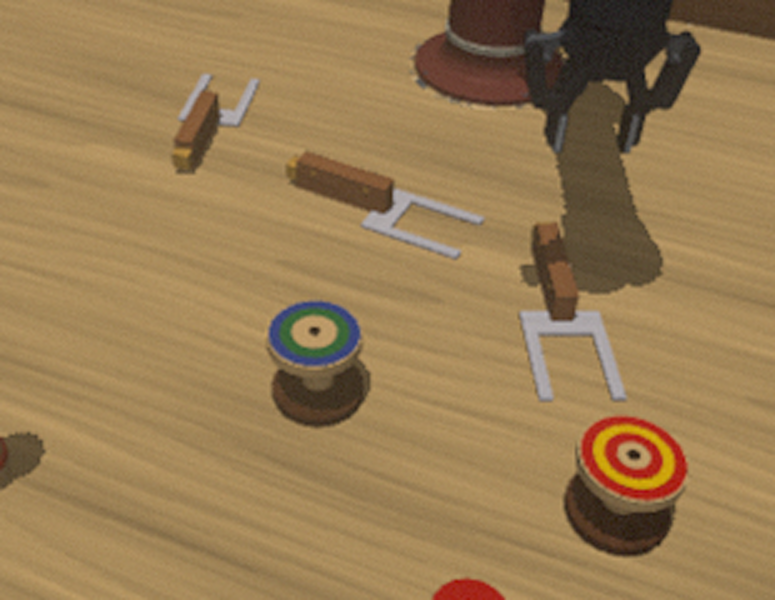

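```bash
python3 - <<'E'
from h import *
print(ray("scene",(120+634/2.5,90+456/2.5),.072),ray("scene",(120+315/2.5,90+331/2.5),.072))
ticket.finish_job()
E
```

```text
[0.64194379 0.28979032 0.072     ] [0.61896241 0.02432571 0.072     ]
the job is handed in; nothing more can be done
```

I gripped the farthest lifter by its handle and carried the painted disc level to the empty stand. I lowered the fork around the post, drew it straight out and laid the lifter flat on the bench. The job is handed in. The last clock reading was 22.8 s of the 51 s allowed, taken just before hand-in.

- **Painted disc:** in the final picture it lies at about (0.642, 0.290), within about 2 mm of my post estimate of (0.6405, 0.290). That is about as fine as the cameras measure.
- **Lifter:** it lies flat and clear of the stand's foot, and the gripper is open and raised above it, touching nothing.
- **Finished disc:** it was not approached. Its two scene-camera readings, (0.623, 0.026) at the start and (0.619, 0.024) at the end, differ by about 4 mm, which I put down to reading pixels by eye. It sits the same on its stand.
- **Disagreement between cameras:** the top camera read about 4 mm off the wrist and scene cameras, so I relied on the latter two.

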